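# Seat a blank in the scribing jig and hold its spring guide at the mark

### The job

Set up the scribing jig for me: lay the shorter of the two aluminium blanks fully down, flat and square, in the jig's pocket and let go of it, then take the guide's upright tab, draw the spring-loaded guide out over the blank until its pointer lines up with the blade of the index clip, and finish while still holding it there so that I can scribe along its edge. The guide springs back if released, so do not let it snap home or jerk it, and leave the longer blank and the loose things around (marker, tweezers, steel nub) where they are.

Things in the scene. Friction and masses are not known exactly. Their poses are not given: they have to be found in the camera images.
- blank: The shorter aluminium blank: a flat block 60 x 44 x 24 mm (x, y, z) with two small screw holes in its top, lying flat on the table. Origin at the centre of its underside, x along its length. About 170 g. It looks the same turned half round and may go in either way.
- long_blank: The longer aluminium blank, 90 x 44 x 24 mm, otherwise alike; it does not fit the pocket and stays where it is. Origin at the centre of its underside, x along its length. The two blanks may lie in each other's places.
- jig: Fixed scribing jig: grey base plate 250 x 180 x 20 mm (x -120 to 130 mm, y -90 to 90 mm) with an open rectangular pocket at the end nearer the robot (-x) and an aluminium guide housing at the far end (x 75 to 130 mm, y -47 to 47 mm, up to z 56 mm). Origin at the base's underside on its centre line; x points from the pocket to the housing, z up.
- pocket (a point): Centre of the pocket's floor, 55 mm to -x of the jig's origin, 8 mm above the table (dark liner). Pocket 64 mm along the jig's x, 48 mm along its y, 12 mm deep, with a 3 mm chamfer round the mouth (2 mm play each side of the short blank); rim 20 mm above the table. A seated blank has its underside on the floor and stands 12 mm proud of the rim.
- guide: Sliding steel guide: 6 mm plate, underside 36 mm above the table (4 mm over a seated blank); 46 mm wide tongue back through the housing, front crossbar 22 (x) x 150 (y) mm. Slides up to 75 mm to the jig's -x; spring pulls it home, 6 N at home plus 1.5 N per 10 mm. Origin: middle of the crossbar's front edge, at table height, axes as the jig's; at home x = -5 mm in the jig's frame.
- tab_top (a point): Top centre of the guide's upright black thumb tab, 84 mm above the table: 10 mm thick (jig x), 36 mm wide (jig y), standing 42 mm above the crossbar, 15 mm behind the guide's front edge. Pinch it from above, front and back, fingers closing along the jig's x; at home 60 mm is free behind it before the housing; the steel below it is at z 42 mm.
- pointer (a point): Lower end of the guide's pointer, a 3 mm thick steel leg hanging from the crossbar's -y end down to 24 mm above the table, 10 mm behind the guide's front edge and 72 mm to the -y side of its centre line. It moves with the guide.
- mark (a point): Inner end of the index clip's blade, 24 mm above the table. The clip is dark steel, 12 x 12 mm and 12 mm high, with a 2 mm thick upright blade across the jig's x, fixed on the base along its -y edge; this point is 4 mm to the -y side of the pointer's centre. Axes as the jig's. Pointer and blade line up at equal x in the jig's frame, 32 to 58 mm of pull from home.
- marker_pen: A loose marker pen, 136 mm long, leave alone. Origin at its middle, underside.
- tweezers: Loose steel tweezers, 122 mm long, leave alone. Origin at their middle, underside.
- nub: A loose machined steel nub, 23 mm across and 15 mm high, leave alone. Origin at the centre of its underside.

How it is judged:
On the way, in this order (a step that is already met when the one before it is completed fails the run):
1. the short blank is seated flat in the pocket and released, the guide still home (z of blank in the frame of pocket below 0.002 m and horizontal distance between blank and pocket below 0.005 m and angle between blank's own z axis and vertical below 0.04 rad and angle between the x axis of blank and the x axis of jig, either way round below 0.1 rad and contact force between blank and the fingers below 0.2 N and x of guide in the frame of jig above -0.015 m), for 0.2 s.
2. the guide's pointer is at the mark, held by the fingers (x of pointer in the frame of mark between -0.004 and 0.004 m and contact force between guide and the fingers above 3 N), for 0.2 s.
At the end, for the whole second after the job is handed in: The fingers still hold the guide (more than 3 N) at rest with its pointer within 4 mm of the index clip's blade along the jig, and the short blank lies untouched in the pocket: underside within 2 mm of the floor, within 5 mm of the centre, level within 0.04 rad, and clear of the guide (all of step 2 and linear speed of guide below 0.01 m/s and contact force between guide and blank below 0.5 N and contact force between blank and the arm below 0.2 N and contact force between blank and the fingers below 0.2 N and z of blank in the frame of pocket below 0.002 m and horizontal distance between blank and pocket below 0.005 m and angle between blank's own z axis and vertical below 0.04 rad and angle between the x axis of blank and the x axis of jig, either way round below 0.1 rad); the arm keeps its last pose, push and grip.
It fails at once if the guide snaps or is jerked (faster than 0.35 m/s) (linear speed of guide above 0.35 m/s).
It fails at once if the longer blank is moved by more than 25 mm (distance of long_blank from where it was at the start of the episode above 0.025 m).
It fails at once if a loose bystander is moved by more than 25 mm (distance of any of marker_pen, tweezers, nub from where it was at the start of the episode above 0.025 m).
It also fails if it takes over 51 s, if anything falls off the work surface, if the arm or the gripper's body presses on something with over 40 N, if the wrist force passes 120 N, or if a joint passes its speed limit or range.

### The arm

A 6-joint arm with a two-finger parallel gripper is mounted at the origin on a cart in front of the work surface, level with it; the furniture and walls round the work are solid. World frame = base frame: x ahead of the robot, y to its left, z up, the work surface at z = 0. Lengths are in m, angles in rad, forces in N, time in s.
With the tool pointing down it reaches from about 0.3 to 0.875 m from the base axis. Payload 6.4 kg.
Tool frame: the origin (TCP) lies at the very end of the fingers, on their centre line; the grasp point (between the pads) lies 19 mm behind it; z points along the fingers, y is the line along which they close (so a half turn about z gives the same grasp; the last joint's range is limited). The gripper opens to 85 mm and grips with 20 to 120 N. Pads are 22 mm wide; open, the fingers measure 114 mm over their backs; the gripper's body (76 mm by 85 mm) begins 54 mm behind the grasp point. The pads swing forward as they close: fully open they stand 13 mm farther back than shut.
Start: joints at [1.068, 0.181, 1.607, -0, 1.354, -0.206], TCP at [0.168, 0.55, 0.231] pointing down, gripper open.
Joint ranges: [-2.99, 2.99], [-0.89, 2.07], [0.3, 2.58], [-1.14, 4.28], [0, 2.63], [-3.12, 3.12]. Speed limits (rad/s): [2.57, 2.57, 3.01, 3.14, 3.14, 3.14].

### API

Orientations are given as a unit quaternion [w, x, y, z].
In Python, from bench import ctrl gives the robot as it stands.
- The arm moves only by the tool drive_effector, called after "Request:" as a command line: name --argument value ..., lists and objects as JSON in quotes. Schema: {"type":"object","properties":{"increments":{"type":"object","properties":{"x":{"type":"array","items":{"type":"number"},"minItems":1,"maxItems":10},"y":{"type":"array","items":{"type":"number"},"minItems":1,"maxItems":10},"z":{"type":"array","items":{"type":"number"},"minItems":1,"maxItems":10},"drx":{"type":"array","items":{"type":"number"},"minItems":1,"maxItems":10},"dry":{"type":"array","items":{"type":"number"},"minItems":1,"maxItems":10},"drz":{"type":"array","items":{"type":"number"},"minItems":1,"maxItems":10},"jaw":{"type":"array","items":{"type":"number"},"minItems":1,"maxItems":10}},"additionalProperties":false,"required":["x","y","z","drx","dry","drz","jaw"]},"only":{"type":"string"},"quiet":{"type":"boolean"},"lines":{"type":"string"}},"required":["increments"],"additionalProperties":false}. increments is an object with one list for each field, all of the same length, 1 to 10, a row being the entries at one place: x, y, z (the shift in fractions of the full range, 1 being 80 cm), drx, dry, drz (a rotation vector in a scale on which 1.0 is pi/2 rad), jaw (the opening from 0.0 (shut) to 1.0 (fully open)); each row is the pose to reach, as a shift and turn from the pose commanded when the call began, along the tool's axes at that moment; what a row does not reach only later rows make up. A row lasts 1/8 s, in which the tool goes at most 0.0625 m and 0.188 rad, less where a joint would pass 70% of its speed; a pose out of reach is approached as far as the arm can. The fingers move at their own pace and stop on an object; the grip force is fixed at half the most. Time passes only in rows, so rows that do not move let the fingers close. The tool returns the time, the measured TCP pose, the force, the opening and the grip force at its end. only (a regular expression) keeps the lines of the reply that match it, lines (a string "A,B") keeps lines A to B, and quiet returns only ok. A shift or turn number past 1, either way, is cut back to 1. Input that does not fit is refused with a message, and nothing moves.
- ctrl.get_obs(): the state, without advancing time (a new reading comes with each control period).
- ctrl.camera(name): name is "scene" or "top"; returns the picture (400x640x3 uint8, blue, green, red); there is no depth.
- ctrl.camera_params(name): a dict with "fovy" (degrees; the focal length in pixels is half the picture's height over the tangent of half this angle, whatever the lens; pixels are square), "cx", "cy" (the principal point, pixels), "view" (4x4, takes a point from world to camera coordinates). Camera axes: x right, y up, looking along -z (the intrinsics and any distortion apply to the point x, -y, -z); pixel columns grow to the right and rows downward; lengths in m; the calibration is good to about 2 mm. A picture is of the moment at which its call begins. camera_params takes no time and is no camera call.
- ctrl.hand_in(): hands the job in; it is judged then, once.
The state is a dict: "time_s": time; "q": joint angles; "dq": joint speeds; "joint_efforts": joint torques, N m; "eef_pos": TCP position; "eef_rot": TCP orientation; "wrist_force": force on the tool from outside, world axes, zero at the start; "torque": the same for the moment, N m; "opening": opening from 0.0 (shut) to 1.0 (fully open); "grasp_force": force on a finger pad.
Only numpy, scipy, OpenCV 4.12 (cv2) and the standard library are available. Lean on these libraries where they do the work, as an engineer would, in place of code of your own. Each camera call takes 0.05 s, during which the arm holds its last target. There are 200 camera calls.

## Working session

There is one attempt and no reset: what is moved stays moved. The work goes in short steps, Python scripts to look and compute and a tool call to move; the robot and the scene stay as the last step left them, time stands still between calls to the robot, and variables do not carry over. Pictures are saved under pics/ and viewed, at most 12 in all, crops included, and the job is handed in when it is done.

```bash
ls; mkdir -p pics; python3 - <<'E'
from bench import ctrl
import cv2
for n in("scene","top"):
    cv2.imwrite(f"pics/{n}0.png",ctrl.camera(n)); p=ctrl.camera_params(n); print(n,p)
o=ctrl.get_obs(); print(o)
E
```

```text
bench.py
pics
scene {'fovy': 52.77669934984497, 'cx': 320.8561288887311, 'cy': 199.36930167165687, 'view': array([[ 0.48996073, -0.87167812,  0.01075794, -0.28135027],
       [ 0.60958492,  0.35141067,  0.71057496, -0.37288442],
       [-0.6231731 , -0.34159595,  0.70353926, -0.99759984],
       [ 0.        ,  0.        ,  0.        ,  1.        ]])}
top {'fovy': 55.41477830476491, 'cx': 315.56752285944265, 'cy': 195.46351269066096, 'view': array([[-0.02485413, -0.99957065,  0.01551761, -0.02241253],
       [ 0.99145763, -0.02265837,  0.12844596, -0.53542774],
       [-0.12803921,  0.01857747,  0.9915951 , -1.03302823],
       [ 0.        ,  0.        ,  0.        ,  1.        ]])}
{'time_s': 0.1, 'q': array([ 1.06767335e+00,  1.81448955e-01,  1.60796098e+00, -2.71869469e-06,
        1.35380149e+00, -2.06327462e-01]), 'dq': array([-0.00032851,  0.00133234, -0.00208368,  0.00069078,  0.00144319,
       -0.00046113]), 'joint_efforts': array([ 3.80501979e-04, -4.45880520e+01, -3.52237165e+01, -4.37835179e-04,
        4.19725984e-03,  2.32510314e-05]), 'eef_pos': array([0.16790496, 0.54939312, 0.23045865]), 'eef_rot': array([-2.79880500e-04,  1.47853351e-01,  9.89008964e-01, -7.59453164e-04]), 'wrist_force': array([ 0.06214509, -0.1445907 ,  0.74753649]), 'torque': array([ 0.01887914, -0.00313749,  0.01399584]), 'grasp_force': 0.0, 'opening': 0.9998242892204139}
```

View pics/scene0.png

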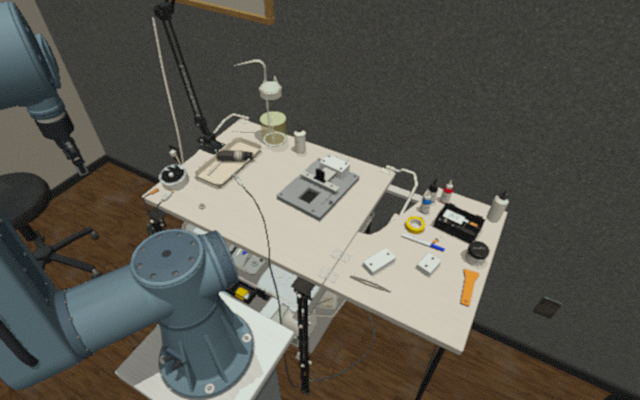

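View pics/top0.png

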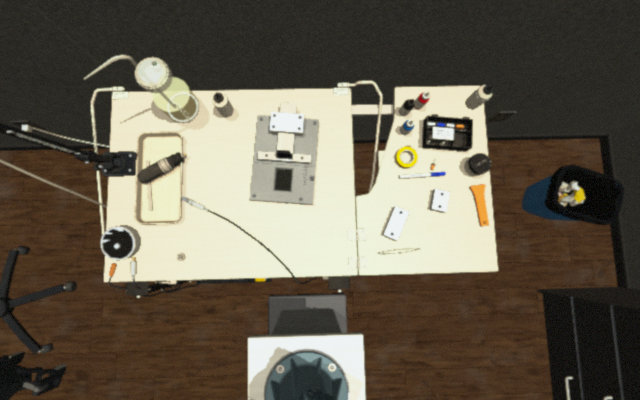

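The top view shows the jig around (285,165) with its pocket at (284,180). The long blank is at (396,223), the short one at (440,200), tweezers at (400,251), pen at (422,175) and nub at (181,256).

```bash
python3 - <<'E'
import cv2,numpy as np
t=cv2.imread("pics/top0.png")
a=cv2.resize(t[100:212,245:325],None,fx=5,fy=5,interpolation=cv2.INTER_CUBIC)
b=cv2.resize(t[185:241,380:460],None,fx=5,fy=5,interpolation=cv2.INTER_CUBIC)
s=cv2.imread("pics/scene0.png"); c=cv2.resize(s[245:280,360:445],(400,165),interpolation=cv2.INTER_CUBIC)
im=np.zeros((560,800,3),np.uint8); im[:,:400]=a; im[:280,400:]=b; im[290:455,400:]=c
cv2.imwrite("pics/c1.png",im)
cv2.imwrite("pics/c2.png",cv2.resize(s[150:220,270:365],None,fx=8,fy=8,interpolation=cv2.INTER_CUBIC))
E
```

```text
(no output)
```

View pics/c1.png

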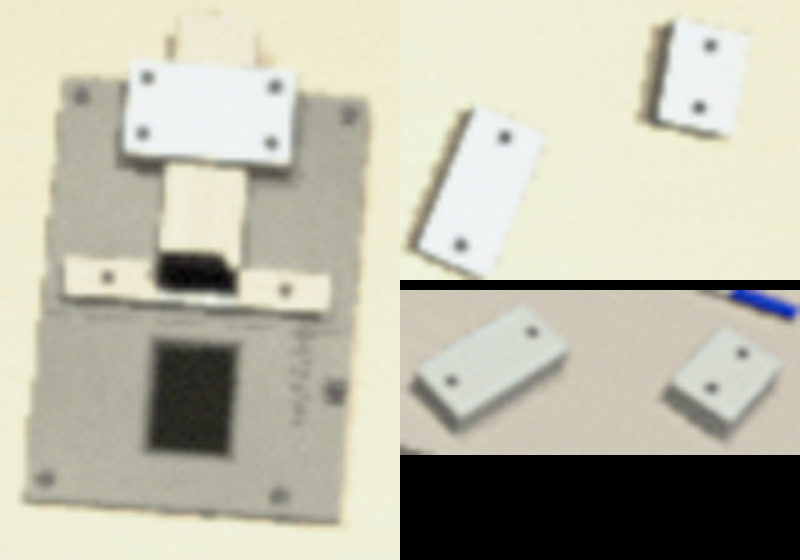

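View pics/c2.png

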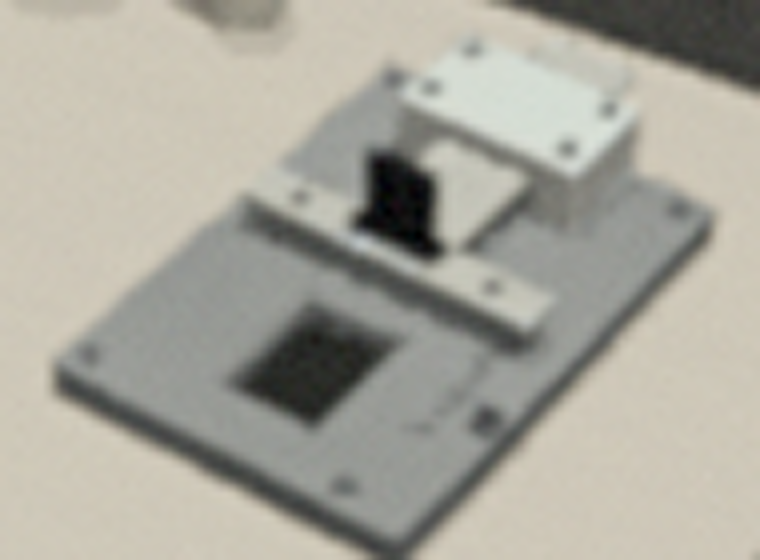

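The crops show the jig plate corners, pocket, housing and crossbar, the clip at about (336,392) in the crop, and both blanks. The upper-right blank is the shorter one. I'll fit planar poses using both views.

```bash
cat >h.py <<'E'
import numpy as np
from bench import ctrl
from scipy.optimize import least_squares
P={n:ctrl.camera_params(n) for n in("scene","top")}
def proj(n,X,k=0):
    p=P[n]; c=np.c_[X,np.ones(len(X))]@p["view"].T
    f=200/np.tan(np.radians(p["fovy"])/2); x=c[:,0]/-c[:,2]; y=-c[:,1]/-c[:,2]
    d=1+k*(x*x+y*y)
    return np.c_[p["cx"]+f*x*d,p["cy"]+f*y*d]
def pose(v,L):
    c,s=np.cos(v[2]),np.sin(v[2]); L=np.asarray(L,float)
    return np.c_[v[0]+c*L[:,0]-s*L[:,1],v[1]+s*L[:,0]+c*L[:,1],L[:,2]]
def fit(obs,v0,k=0):  # obs: list of (cam, local pts, pixels)
    f=lambda v:np.concatenate([(proj(n,pose(v,L),k)-px).ravel() for n,L,px in obs])
    r=least_squares(f,v0,loss="soft_l1"); return r.x,f(r.x).reshape(-1,2)
def back(n,px,z,k=0):
    return least_squares(lambda a:(proj(n,np.array([[a[0],a[1],z]]),k)-px).ravel(),[.5,0]).x
def crop(pts,u0,v0,s): return (np.array(pts,float)+.5)/s-.5+[u0,v0]
E
cat >m.py <<'E'
from h import *
base=np.array([[.13,.09,.02],[.13,-.09,.02],[-.12,-.09,.02],[-.12,.09,.02]])
hou=np.array([[.13,.047,.056],[.13,-.047,.056],[.075,-.047,.056],[.075,.047,.056]])
bar=np.array([[.017,.075,.042],[.017,-.075,.042],[-.005,-.075,.042],[-.005,.075,.042]])
jt=crop([(63,78),(370,100),(342,522),(25,500),(125,58),(297,72),(291,166),(122,152),(64,257),(331,277),(329,312),(65,295)],245,100,5)
js=crop([(390,70),(715,215),(400,545),(55,365)],270,150,8)
def bl(l): return [[l/2,.022,.024],[l/2,-.022,.024],[-l/2,-.022,.024],[-l/2,.022,.024]]
sht=crop([(274,18),(349,33),(331,138),(255,123)],380,185,5); shs=crop([(330,33),(380,75),(328,135),(268,95)],360,245,400/85)
lot=crop([(76,107),(146,136),(88,277),(13,247)],380,185,5); los=crop([(123,13),(168,62),(58,130),(14,85)],360,245,400/85)
for k in(0,-.05,.05):
  for nm,o in dict(jig=[("top",np.r_[base,hou,bar],jt),("scene",base,js)],jtop=[("top",np.r_[base,hou,bar],jt)],short=[("top",bl(.06),sht),("scene",bl(.06),shs)],shortT=[("top",bl(.06),sht)],long=[("top",bl(.09),lot),("scene",bl(.09),los)]).items():
    v,r=fit(o,[.6,0,0],k); print(k,nm,v.round(4),"rms",r.std().round(2)); 
    if k==0: print(r.round(1).tolist())
E
python3 m.py
```

```text
0 jig [ 0.6398  0.0508 -0.0903] rms 0.59
[[0.0, -0.3], [0.2, -0.5], [0.2, 0.1], [0.1, 0.2], [1.1, 0.4], [-0.0, -0.1], [-0.2, -0.1], [0.1, 0.4], [0.7, 0.1], [0.3, -0.3], [0.2, 0.4], [-0.2, 0.2], [-0.8, -1.7], [-0.1, -1.6], [-0.5, -0.8], [-1.1, -0.7]]
0 jtop [ 0.64    0.0514 -0.0915] rms 0.33
[[-0.1, -0.4], [0.1, -0.5], [-0.1, 0.1], [-0.1, 0.1], [1.0, 0.3], [-0.2, -0.2], [-0.4, -0.1], [-0.0, 0.4], [0.5, 0.1], [0.1, -0.3], [0.0, 0.3], [-0.4, 0.1]]
0 short [ 0.5136 -0.3907 -0.2416] rms 0.86
[[0.6, 0.4], [0.7, 0.7], [0.7, 0.2], [0.7, -0.1], [-2.3, -0.2], [0.1, -0.8], [-0.1, -1.1], [-0.5, -1.4]]
0 shortT [ 0.5146 -0.3888 -0.2331] rms 0.21
[[-0.2, 0.2], [-0.0, 0.3], [0.1, -0.1], [0.1, -0.4]]
0 long [ 0.4517 -0.2614 -0.4459] rms 0.91
[[0.7, -0.3], [1.0, 0.2], [0.5, 1.3], [1.0, 0.8], [-0.5, -0.6], [-0.1, -1.3], [-0.3, -1.2], [-0.7, -2.0]]
-0.05 jig [ 0.6401  0.0509 -0.0903] rms 0.61
-0.05 jtop [ 0.6403  0.0515 -0.0914] rms 0.33
-0.05 short [ 0.5134 -0.3926 -0.2441] rms 0.84
-0.05 shortT [ 0.5144 -0.3908 -0.2337] rms 0.25
-0.05 long [ 0.4515 -0.262  -0.446 ] rms 0.9
0.05 jig [ 0.6395  0.0506 -0.0904] rms 0.58
0.05 jtop [ 0.6397  0.0512 -0.0915] rms 0.34
0.05 short [ 0.5138 -0.389  -0.2393] rms 0.89
0.05 shortT [ 0.5147 -0.3869 -0.2322] rms 0.21
0.05 long [ 0.4519 -0.2608 -0.4458] rms 0.93
```

```bash
cat >>h.py <<'E'
from scipy.spatial.transform import Rotation as Ro
def to(xyz,head):
    "shift/turn from measured pose to world xyz, tool down, tool y at heading"
    o=ctrl.get_obs(); R=Ro.from_quat(o["eef_rot"],scalar_first=True)
    y=np.array([np.cos(head),np.sin(head),0]); z=np.array([0,0,-1.])
    G=Ro.from_matrix(np.c_[np.cross(y,z),y,z])
    print("to",xyz,(R.inv().apply(np.array(xyz)-o["eef_pos"])).round(4),(R.inv()*G).as_rotvec().round(4))
E
python3 -c "
from h import *
to([.42,.08,.23],1.336); to([.5145,-.389,.10],1.336)"
```

```text
to [0.42, 0.08, 0.23] [-0.3784 -0.3751  0.0009] [-0.0016 -0.0004 -0.062 ]
to [0.5145, -0.389, 0.1] [-0.6059 -0.7958  0.1315] [-0.0016 -0.0004 -0.062 ]
```

Careful with the scale: shifts go in shares of 80 cm and turns go in shares of pi/2 rad. That gives: -0.378 m is -0.4725, -0.375 m is -0.4688, -0.062 rad is -0.0395.

Request:
drive_effector --increments '{"x": [-0.05,-0.1,-0.15,-0.2,-0.25,-0.3,-0.35,-0.4,-0.45,-0.4725],"y": [-0.05,-0.1,-0.15,-0.2,-0.25,-0.3,-0.35,-0.4,-0.45,-0.4688],"z": [0,0,0,0,0,0,0,0,0,0],"drx": [0,0,0,0,0,0,0,0,0,0],"dry": [0,0,0,0,0,0,0,0,0,0],"drz": [0,-0.0191,-0.0395,-0.0395,-0.0395,-0.0395,-0.0395,-0.0395,-0.0395,-0.0395],"jaw": [0.8,0.8,0.8,0.8,0.8,0.8,0.8,0.8,0.8,0.8]}'

```text
time_s: 1.35
eef_pos: [0.4207, 0.0781, 0.2311]
eef_rot: [-0.0, 0.119, 0.993, -0.0]
wrist_force: [0.1, 0.8, 0.2]
opening: 0.797
grasp_force: 0.0
```

```bash
python3 -c "
from h import *
to([.5145,-.389,.12],1.336)"
```

```text
to [0.5145, -0.389, 0.12] [-0.2013 -0.4317  0.1113] [-0.0004 -0.     -0.0034]
```

In the tool's units: -0.432 m is -0.54, -0.43 m is -0.5375.

Request:
drive_effector --increments '{"x": [-0.025,-0.05,-0.075,-0.1,-0.125,-0.1563,-0.1875,-0.2188,-0.25,-0.2513],"y": [-0.0538,-0.1075,-0.1625,-0.2163,-0.27,-0.3375,-0.405,-0.4725,-0.5375,-0.54],"z": [0,0,0,0,0.025,0.05,0.075,0.1,0.125,0.1388],"drx": [0,0,0,0,0,0,0,0,0,0],"dry": [0,0,0,0,0,0,0,0,0,0],"drz": [0,0,0,0,0,0,0,0,0,0],"jaw": [0.8,0.8,0.8,0.8,0.8,0.8,0.8,0.8,0.8,0.8]}'

```text
time_s: 2.6
eef_pos: [0.5139, -0.3895, 0.1175]
eef_rot: [-0.001, 0.119, 0.993, 0.0]
wrist_force: [0.1, 0.3, 0.3]
opening: 0.798
grasp_force: 0.0
```

```bash
python3 - <<'E'
from h import *
import cv2
to([.5145,-.389,.013],1.336)
t=ctrl.camera("top");s=ctrl.camera("scene")
cv2.imwrite("pics/c3.png",np.hstack([cv2.resize(t[150:250,380:480],(400,400),interpolation=2),cv2.resize(s[190:290,370:470],(400,400),interpolation=2)]))
E
```

```text
to [0.5145, -0.389, 0.013] [-0.0007  0.0006  0.1045] [ 0.0007 -0.002  -0.0038]
```

View pics/c3.png

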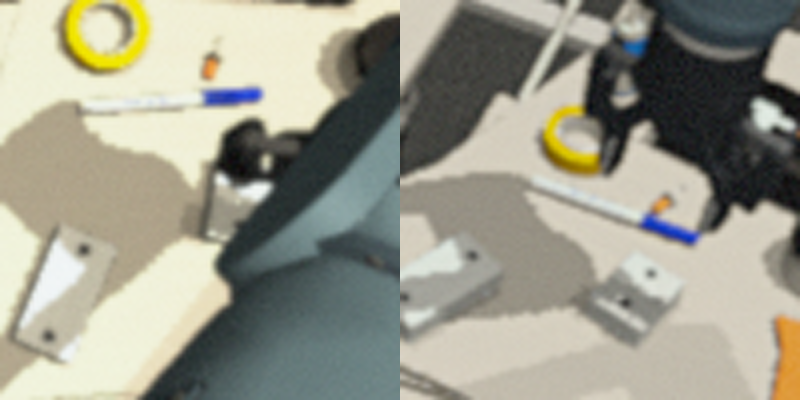

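The open gripper stands over the short blank, with the left finger at its +y side in the left crop (225,180). The pen is clear. I'll descend and close.

In the tool's units: 0.1045 m is 0.1306, 0.1 m is 0.125, -0.004 rad is -0.0025.

Request:
drive_effector --increments '{"x": [0,0,0,0,0,0,0,0,0,0],"y": [0,0,0,0,0,0,0,0,0,0],"z": [0.0375,0.075,0.1063,0.125,0.1306,0.1306,0.1306,0.1306,0.1306,0.1306],"drx": [0,0,0,0,0,0,0,0,0,0],"dry": [0,0,0,0,0,0,0,0,0,0],"drz": [-0.0025,-0.0025,-0.0025,-0.0025,-0.0025,-0.0025,-0.0025,-0.0025,-0.0025,-0.0025],"jaw": [0.8,0.8,0.8,0.8,0.8,0.5,0.4,0.3,0.3,0.3]}'

```text
time_s: 3.95
eef_pos: [0.5159, -0.3872, 0.0178]
eef_rot: [0.001, 0.115, 0.993, -0.001]
wrist_force: [-0.8, -0.1, 6.3]
opening: 0.484
grasp_force: 61.2
```

Request:
drive_effector --increments '{"x": [0,0,0,0,0],"y": [0,0,0,0,0],"z": [-0.0125,-0.0375,-0.075,-0.1125,-0.1125],"drx": [0,0,0,0,0],"dry": [0,0,0,0,0],"drz": [0,0,0,0,0],"jaw": [0.3,0.3,0.3,0.3,0.3]}'

```text
time_s: 4.58
eef_pos: [0.5168, -0.3881, 0.11]
eef_rot: [0.003, 0.115, 0.993, -0.002]
wrist_force: [0.3, -0.0, -2.0]
opening: 0.482
grasp_force: 60.9
```

```bash
python3 - <<'E'
from h import *
import cv2
to([.585,.056,.1],1.48)
E
```

```text
to [0.585, 0.056, 0.1] [0.0352 0.4479 0.008 ] [-0.0045  0.0058 -0.14  ]
```

In the tool's units: 0.448 m is 0.56, 0.018 m is 0.0225, -0.09 rad is -0.0573.

Request:
drive_effector --increments '{"x": [0,0.0038,0.01,0.0163,0.0225,0.0288,0.035,0.04,0.0425,0.0438],"y": [0.025,0.0875,0.1625,0.2375,0.3125,0.3875,0.4625,0.5125,0.55,0.56],"z": [-0.025,-0.025,-0.025,-0.025,-0.025,-0.025,-0.025,-0.025,-0.0188,-0.0125],"drx": [0,0,0,0,0,0,0,0,0,0],"dry": [0,0,0,0,0,0,0,0,0,0],"drz": [0,-0.0191,-0.0382,-0.0573,-0.0764,-0.0891,-0.0891,-0.0891,-0.0891,-0.0891],"jaw": [0.3,0.3,0.3,0.3,0.3,0.3,0.3,0.3,0.3,0.3]}'

```text
time_s: 5.82
eef_pos: [0.5826, 0.0598, 0.1146]
eef_rot: [-0.001, 0.044, 0.999, 0.0]
wrist_force: [0.6, -0.5, -1.4]
opening: 0.481
grasp_force: 61.2
```

Request:
drive_effector --increments '{"x": [0,0,0,0],"y": [0,0,0,0],"z": [0.025,0.05,0.0563,0.0563],"drx": [0,0,0,0],"dry": [0,0,0,0],"drz": [0,0,0,0],"jaw": [0.3,0.3,0.3,0.3]}'

```text
time_s: 6.32
eef_pos: [0.5829, 0.0572, 0.0699]
eef_rot: [-0.001, 0.046, 0.999, 0.0]
wrist_force: [0.1, 0.6, -2.3]
opening: 0.485
grasp_force: 61.2
```

```bash
python3 - <<'E'
from h import *
import cv2
to([.585,.056,.06],1.48)
t=ctrl.camera("top");s=ctrl.camera("scene")
cv2.imwrite("pics/c4.png",np.hstack([cv2.resize(t[140:220,250:330],(400,400),interpolation=2),cv2.resize(s[155:235,270:350],(400,400),interpolation=2)]))
E
```

```text
to [0.585, 0.056, 0.06] [-0.0023 -0.001   0.0099] [-0.     -0.0016 -0.0012]
```

View pics/c4.png

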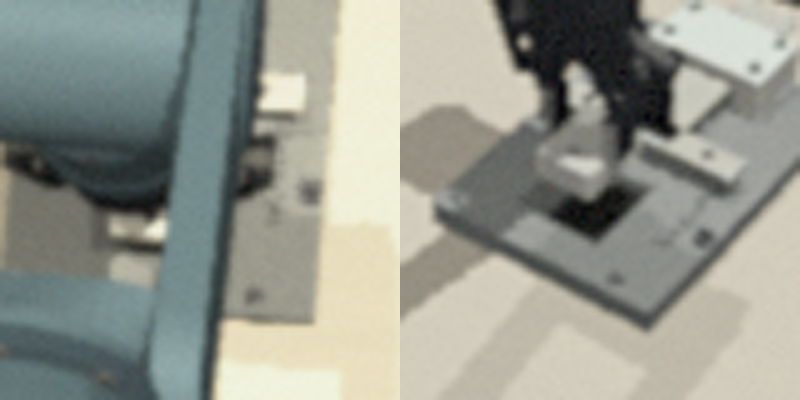

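The top view is blocked by the arm. The scene crop shows the held blank above the pocket, near-face bottom corners at about (540,178) and (603,200). I'll compare those with the prediction.

```bash
python3 - <<'E'
from h import *
import cv2
for v in([.582,.0568,-.091],):
  for z in(.052,.076):
    X=pose(v,[[-.03,.022,z],[-.03,-.022,z],[.03,-.022,z]]); print(z,((proj("scene",X)-[270,155]+.5)*5+[400,0]).round(0).tolist())
X=pose([.64,.0511,-.091],[[-.12,.09,.02],[-.12,-.09,.02],[-.087,.024,.02],[-.087,-.024,.02],[-.023,-.024,.02]]);print(((proj("scene",X)-[270,155]+.5)*5+[400,0]).round(0).tolist())
to([.586,.056,.034],1.48)
E
```

```text
0.052 [[536.0, 178.0], [589.0, 205.0], [642.0, 154.0]]
0.076 [[534.0, 152.0], [589.0, 178.0], [642.0, 127.0]]
[[429.0, 199.0], [647.0, 312.0], [536.0, 211.0], [594.0, 240.0], [649.0, 186.0]]
to [0.586, 0.056, 0.034] [-0.0022 -0.0012  0.0372] [-0.      0.0008 -0.0007]
```

In the tool's units: 0.037 m is 0.0463, 0.033 m is 0.0413.

Request:
drive_effector --increments '{"x": [-0.0025,-0.0025,-0.0025,-0.0025,-0.0025,-0.0025],"y": [-0.0013,-0.0013,-0.0013,-0.0013,-0.0013,-0.0013],"z": [0.0125,0.025,0.035,0.0413,0.0463,0.0463],"drx": [0,0,0,0,0,0],"dry": [0,0,0,0,0,0],"drz": [0,0,0,0,0,0],"jaw": [0.3,0.3,0.3,0.3,0.3,0.3]}'

```text
time_s: 7.18
eef_pos: [0.5861, 0.0562, 0.0351]
eef_rot: [0.001, 0.045, 0.999, -0.001]
wrist_force: [-0.9, -2.7, 0.2]
opening: 0.488
grasp_force: 62.3
```

```bash
python3 -c "
from h import *
to([.586,.056,.026],1.48)"
```

```text
to [0.586, 0.056, 0.026] [ 0.0001 -0.0002  0.0091] [-0.0011  0.002   0.0003]
```

Request:
drive_effector --increments '{"x": [0,0,0,0],"y": [-0.0013,-0.0013,-0.0013,-0.0013],"z": [0.0025,0.005,0.0075,0.0075],"drx": [0,0,0,0],"dry": [0,0,0,0],"drz": [0,0,0,0],"jaw": [0.3,0.3,0.3,0.3]}'

```text
time_s: 7.68
eef_pos: [0.5848, 0.0559, 0.0272]
eef_rot: [-0.0, 0.045, 0.999, 0.0]
wrist_force: [0.3, -0.1, -0.8]
opening: 0.484
grasp_force: 62.2
```

```bash
python3 -c "
from h import *
to([.586,.056,.026],1.48)"
```

```text
to [0.586, 0.056, 0.026] [-0.0012  0.0002  0.0012] [ 0.0001 -0.0009  0.    ]
```

In the tool's units: 0.002 m is 0.0025, 0.001 m is 0.0013.

Request:
drive_effector --increments '{"x": [0,0,0],"y": [0,0,0],"z": [0.0013,0.0025,0.0025],"drx": [0,0,0],"dry": [0,0,0],"drz": [0,0,0],"jaw": [0.3,0.3,0.3]}'

```text
time_s: 8.05
eef_pos: [0.5852, 0.0558, 0.0262]
eef_rot: [0.0, 0.045, 0.999, -0.0]
wrist_force: [-2.0, 0.8, 3.9]
opening: 0.485
grasp_force: 62.8
```

Request:
drive_effector --increments '{"x": [0,0,0],"y": [0,0,0],"z": [0.0013,0.0025,0.0025],"drx": [0,0,0],"dry": [0,0,0],"drz": [0,0,0],"jaw": [0.3,0.3,0.3]}'

```text
time_s: 8.43
eef_pos: [0.5853, 0.0558, 0.0261]
eef_rot: [-0.0, 0.045, 0.999, -0.0]
wrist_force: [-10.4, 0.2, 19.0]
opening: 0.489
grasp_force: 64.7
```

In the tool's units: -0.18 m is -0.225, -0.14 m is -0.175.

Request:
drive_effector --increments '{"x": [0,0,0,0,0,0,-0.0125,-0.025,-0.025],"y": [0,0,0,0,0,0,0,0,0],"z": [-0.0025,-0.0025,-0.0025,-0.0125,-0.0375,-0.075,-0.125,-0.175,-0.225],"drx": [0,0,0,0,0,0,0,0,0],"dry": [0,0,0,0,0,0,0,0,0],"drz": [0,0,0,0,0,0,0,0,0],"jaw": [0.35,0.6,0.7,0.7,0.7,0.7,0.7,0.7,0.7]}'

```text
time_s: 9.55
eef_pos: [0.6059, 0.0538, 0.207]
eef_rot: [0.001, 0.045, 0.999, -0.0]
wrist_force: [0.2, 0.1, -0.1]
opening: 0.698
grasp_force: 0.0
```

Request:
drive_effector --increments '{"x": [0,0,0,0],"y": [0.075,0.15,0.225,0.225],"z": [0,0,0,0],"drx": [0,0,0,0],"dry": [0,0,0,0],"drz": [0.0955,0.191,0.2865,0.3183],"jaw": [0.6,0.6,0.6,0.6]}'

```text
time_s: 10.05
eef_pos: [0.621, 0.2379, 0.2056]
eef_rot: [0.001, 0.29, 0.957, 0.001]
wrist_force: [0.5, -0.4, -0.3]
opening: 0.6
grasp_force: 0.0
```

```bash
python3 - <<'E'
from h import *
import cv2
t=ctrl.camera("top");s=ctrl.camera("scene")
cv2.imwrite("pics/top5.png",t);cv2.imwrite("pics/c5.png",np.hstack([cv2.resize(t[135:215,245:325],(400,400),interpolation=2),cv2.resize(s[150:230,275:355],(400,400),interpolation=2)]))
E
```

```text
(no output)
```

View pics/c5.png

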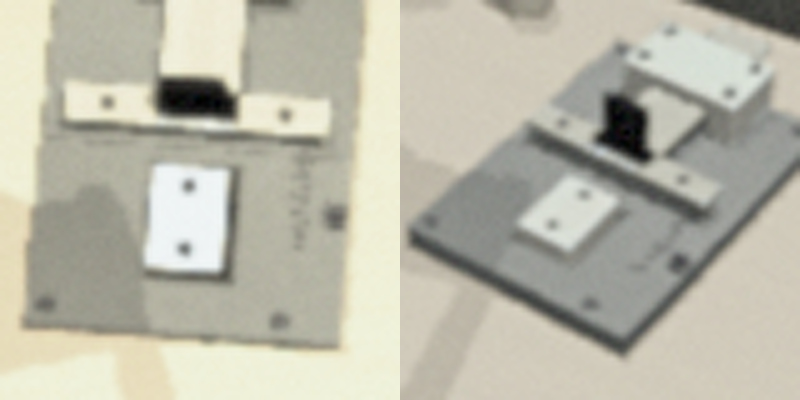

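The blank sits flat and square in the pocket (left crop: corners about (150,165), (232,168), (228,274), (145,272)), guide still home and the clip at (335,217). Next I'll zoom in on the clip.

```bash
python3 - <<'E'
from h import *
import cv2
t=np.mean([ctrl.camera("top") for _ in range(6)],0);s=np.mean([ctrl.camera("scene") for _ in range(6)],0)
np.savez("avg5.npz",t=t,s=s)
jig=[.64,.0512,-.0912]
obs=[("top",[[.03,.022,.032],[.03,-.022,.032],[-.03,-.022,.032],[-.03,.022,.032]],crop([(150,165),(232,168),(228,274),(145,272)],245,135,5))]
v,r=fit(obs,[.58,.05,0]); print("blank",v.round(4),r.round(1).tolist(), "pocket",pose(jig,[[-.055,0,0]]).round(4))
f=lambda im,u,v:cv2.resize(np.clip(im[v:v+25,u:u+25],0,255).astype(np.uint8),(400,400),interpolation=cv2.INTER_CUBIC)
cv2.imwrite("pics/c6.png",np.hstack([f(t,298,165),f(s,318,190)]))
for x in(.05,.02,-.03):print(x,(proj("top",pose(jig,[[x,-.076,.032]]))-[298,165]+.5)*16)
to([.66,.09,.2],-.091)
E
```

```text
blank [ 0.5855  0.0573 -0.0541] [[0.4, 0.2], [-0.5, 0.1], [-0.5, -0.1], [0.5, -0.2]] pocket [[0.5852 0.0562 0.    ]]
0.05 [[ 233.90983368 -323.39564099]]
0.02 [[ 222.54971392 -159.69060788]]
-0.03 [[203.43480256 115.76486808]]
to [0.66, 0.09, 0.2] [-0.1117 -0.0972  0.0038] [-1.0000e-04 -1.0000e-04  1.0707e+00]
```

View pics/c6.png

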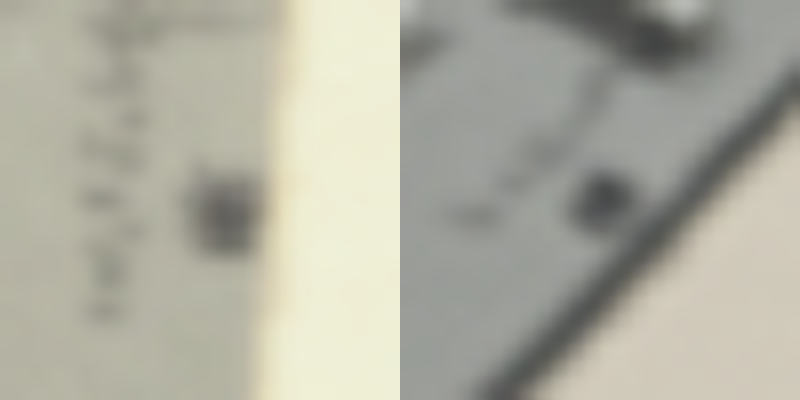

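The top crop shows the clip centred at about (226,214), spanning 190–262 by 180–250 (12 mm square), with the blade apparently poking out left near row 205. In the scene crop it is centred at about (205,203).

```bash
python3 - <<'E'
from h import *
jig=np.array([.64,.0512,-.0912])
def loc(n,p,z,u,v,d=(0,0)):
    w=back(n,crop([p],u,v,16)[0]-np.array(d),z)-jig[:2]; c,s=np.cos(jig[2]),np.sin(jig[2]); return np.round([c*w[0]+s*w[1],-s*w[0]+c*w[1]],4)
for z in(.026,.032): print(z,loc("top",(226,214),z,298,165),loc("top",(190,205),z,298,165),loc("scene",(205,203),z,318,190),loc("scene",(205,203),z,318,190,(.6,1.4)))
X=pose(jig,[[-.005,-.075,.042],[-.005,.075,.042],[.01,.018,.084],[.01,-.018,.084]]);print(proj("top",X).round(1).tolist(),proj("scene",X).round(1).tolist())
E
```

```text
0.026 [-0.0464 -0.0812] [-0.0452 -0.0747] [-0.0488 -0.0865] [-0.0445 -0.0812]
0.032 [-0.0474 -0.0813] [-0.0462 -0.0748] [-0.0539 -0.0896] [-0.0496 -0.0844]
[[310.5, 162.3], [257.3, 158.7], [276.6, 151.2], [289.9, 152.1]] [[334.9, 189.9], [299.0, 172.9], [314.8, 167.5], [323.5, 171.6]]
```

The blade is at jig x ≈ -47 mm and y ≈ -76 mm as specified, so the pull is about 52 mm. Moving over the tab.

```bash
python3 -c "
from h import *
to([.650,.0503,.13],-.0912)"
```

```text
to [0.65, 0.0503, 0.13] [-0.1255 -0.1358  0.0738] [-1.0000e-04 -1.0000e-04  1.0709e+00]
```

In the tool's units: -0.136 m is -0.17, -0.13 m is -0.1625, 1.071 rad is 0.6818.

Request:
drive_effector --increments '{"x": [-0.025,-0.05,-0.075,-0.1,-0.125,-0.15,-0.1569,-0.1569,-0.1569,-0.1569],"y": [-0.025,-0.0563,-0.0875,-0.1125,-0.1375,-0.1625,-0.17,-0.17,-0.17,-0.17],"z": [0,0,0,0,0,0,0.025,0.0625,0.0875,0.0925],"drx": [0,0,0,0,0,0,0,0,0,0],"dry": [0,0,0,0,0,0,0,0,0,0],"drz": [0.0955,0.191,0.2865,0.382,0.4775,0.573,0.6685,0.6818,0.6818,0.6818],"jaw": [0.6,0.6,0.6,0.6,0.6,0.6,0.6,0.6,0.6,0.6]}'

```text
time_s: 12.0
eef_pos: [0.6488, 0.0506, 0.1279]
eef_rot: [-0.001, 0.738, 0.675, -0.001]
wrist_force: [-0.7, -1.7, 0.7]
opening: 0.597
grasp_force: 0.0
```

```bash
python3 - <<'E'
from h import *
import cv2
to([.650,.0503,.048],-.0912)
t=ctrl.camera("top");s=ctrl.camera("scene")
cv2.imwrite("pics/c7.png",np.hstack([cv2.resize(t[120:200,245:325],(400,400),interpolation=2),cv2.resize(s[120:200,275:355],(400,400),interpolation=2)]))
E
```

```text
to [0.65, 0.0503, 0.048] [-0.0002  0.0015  0.0799] [-0.0032 -0.      0.001 ]
```

View pics/c7.png

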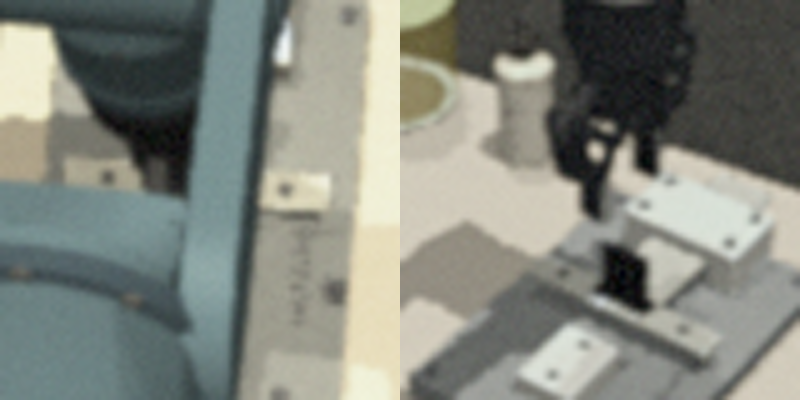

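The open fingers straddle the tab fore and aft (scene crop fingertips at (597,210) and (647,170), tab top at (625,250)). Bar end and clip stay visible in the top view. I'll descend and pinch.

In the tool's units: 0.08 m is 0.1, 0.075 m is 0.0938.

Request:
drive_effector --increments '{"x": [0,0,0,0,0,0,0,0,0,0],"y": [0.0013,0.0013,0.0013,0.0013,0.0013,0.0013,0.0013,0.0013,0.0013,0.0013],"z": [0.025,0.05,0.075,0.0938,0.1,0.1,0.1,0.1,0.1,0.1],"drx": [0,0,0,0,0,0,0,0,0,0],"dry": [0,0,0,0,0,0,0,0,0,0],"drz": [0,0,0,0,0,0,0,0,0,0],"jaw": [0.6,0.6,0.6,0.6,0.5,0.4,0.3,0.22,0.16,0.1]}'

```text
time_s: 13.35
eef_pos: [0.6513, 0.0502, 0.0504]
eef_rot: [0.0, 0.739, 0.674, 0.0]
wrist_force: [0.3, -0.5, 3.1]
opening: 0.111
grasp_force: 42.4
```

Request:
drive_effector --increments '{"x": [0,0,0,0],"y": [0,0,0,0],"z": [0,0,0,0],"drx": [0,0,0,0],"dry": [0,0,0,0],"drz": [0,0,0,0],"jaw": [0.05,0.0,0.0,0.0]}'

```text
time_s: 13.85
eef_pos: [0.6513, 0.0503, 0.0504]
eef_rot: [0.0, 0.739, 0.674, 0.0]
wrist_force: [-0.4, 0.4, 5.8]
opening: 0.103
grasp_force: 58.7
```

In the tool's units: -0.03 m is -0.0375, -0.028 m is -0.035.

Request:
drive_effector --increments '{"x": [0,0,0,0,0,0,0,0,0,0],"y": [-0.0025,-0.0063,-0.0113,-0.0163,-0.0213,-0.0263,-0.0313,-0.035,-0.0375,-0.0375],"z": [0,0,0,0,0,0,0,0,0,0],"drx": [0,0,0,0,0,0,0,0,0,0],"dry": [0,0,0,0,0,0,0,0,0,0],"drz": [0,0,0,0,0,0,0,0,0,0],"jaw": [0,0,0,0,0,0,0,0,0,0]}'

```text
time_s: 15.1
eef_pos: [0.6235, 0.0529, 0.0504]
eef_rot: [0.002, 0.739, 0.674, 0.002]
wrist_force: [10.4, 0.5, -2.2]
opening: 0.112
grasp_force: 58.4
```

Request:
drive_effector --increments '{"x": [0,0,0,0,0,0,0,0,0],"y": [-0.0025,-0.0063,-0.0113,-0.0163,-0.0213,-0.025,-0.0275,-0.0275,-0.0275],"z": [0,0,0,0,0,0,0,0,0],"drx": [0,0,0,0,0,0,0,0,0],"dry": [0,0,0,0,0,0,0,0,0],"drz": [0,0,0,0,0,0,0,0,0],"jaw": [0,0,0,0,0,0,0,0,0]}'

```text
time_s: 16.23
eef_pos: [0.6024, 0.0549, 0.0504]
eef_rot: [0.002, 0.739, 0.674, 0.003]
wrist_force: [13.3, 1.2, -4.7]
opening: 0.109
grasp_force: 58.3
```

```bash
python3 - <<'E'
from h import *
import cv2
t=np.mean([ctrl.camera("top") for _ in range(6)],0);s=np.mean([ctrl.camera("scene") for _ in range(6)],0)
f=lambda im,u,v,w:cv2.resize(np.clip(im[v:v+w,u:u+w],0,255).astype(np.uint8),(400,400),interpolation=cv2.INTER_CUBIC)
cv2.imwrite("pics/c8.png",np.hstack([f(t,290,160,40),f(s,300,180,50)]))
E
```

```text
(no output)
```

View pics/c8.png

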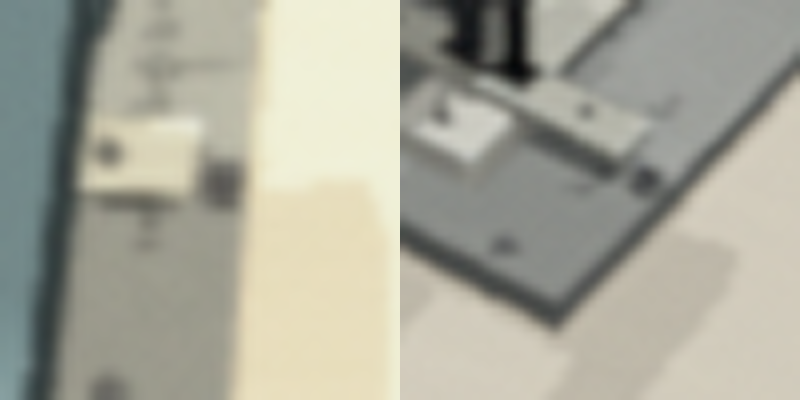

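The top crop shows the bar's -y end (corners about (202,120) and (195,196)) with the clip beside it, centred at about (221,185).

```bash
python3 - <<'E'
from h import *
jig=np.array([.64,.0512,-.0912])
def loc(p,z):
    w=back("top",crop([p],290,160,10)[0],z)-jig[:2]; c,s=np.cos(jig[2]),np.sin(jig[2]); return np.round([c*w[0]+s*w[1],-s*w[0]+c*w[1]],4)
print("bar",loc((202,120),.042),loc((195,196),.042),"clip",loc((221,185),.032),loc((221,185),.028))
X=[pose(jig,[[x,-.076,.024]]) for x in(-.044,-.048)]
E
```

```text
bar [-0.0315 -0.0748] [-0.0532 -0.0743] clip [-0.0478 -0.0813] [-0.0471 -0.0813]
```

In the tool's units: -0.0035 m is -0.0044, -0.003 m is -0.0038.

Request:
drive_effector --increments '{"x": [0,0,0,0,0,0,0],"y": [-0.0013,-0.0025,-0.0038,-0.0044,-0.0044,-0.0044,-0.0044],"z": [0,0,0,0,0,0,0],"drx": [0,0,0,0,0,0,0],"dry": [0,0,0,0,0,0,0],"drz": [0,0,0,0,0,0,0],"jaw": [0,0,0,0,0,0,0]}'

```text
time_s: 17.7
eef_pos: [0.5991, 0.0552, 0.0504]
eef_rot: [0.003, 0.739, 0.674, 0.003]
wrist_force: [13.5, 1.5, -5.5]
opening: 0.11
grasp_force: 58.4
```

```bash
python3 - <<'E'
from h import *
import cv2
t=np.mean([ctrl.camera("top") for _ in range(6)],0);s=np.mean([ctrl.camera("scene") for _ in range(6)],0)
f=lambda im,u,v,w:cv2.resize(np.clip(im[v:v+w,u:u+w],0,255).astype(np.uint8),(400,400),interpolation=cv2.INTER_CUBIC)
cv2.imwrite("pics/c9.png",np.hstack([f(t,298,165,25),f(s,310,175,40)]))
E
```

```text
(no output)
```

View pics/c9.png

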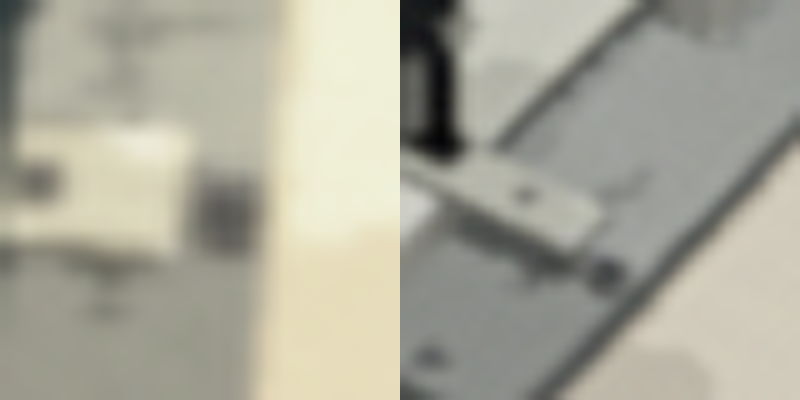

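The top crop now has the bar end at rows 128–256 on its right edge (x ≈ 187 and 180), with the clip centred at (227,213). A quick numeric check follows.

```bash
python3 - <<'E'
from h import *
jig=np.array([.64,.0512,-.0912])
def loc(p,z):
    w=back("top",crop([p],298,165,16)[0],z)-jig[:2]; c,s=np.cos(jig[2]),np.sin(jig[2]); return np.round([c*w[0]+s*w[1],-s*w[0]+c*w[1]],4)
print("bar",loc((187,128),.042),loc((180,256),.042),"clip",loc((227,213),.032),loc((227,213),.028))
E
```

```text
bar [-0.0344 -0.0735] [-0.0572 -0.0738] clip [-0.0472 -0.0814] [-0.0465 -0.0814]
```

Pointer and blade both come out at jig x ≈ -47 mm. Handing in.

Request:
drive_effector --increments '{"x": [0,0],"y": [0,0],"z": [0,0],"drx": [0,0],"dry": [0,0],"drz": [0,0],"jaw": [0,0]}'

```text
time_s: 18.55
eef_pos: [0.5991, 0.0552, 0.0504]
eef_rot: [0.003, 0.739, 0.674, 0.003]
wrist_force: [14.2, 1.7, -5.3]
opening: 0.105
grasp_force: 58.4
```

```bash
python3 -c "
from bench import ctrl
print(ctrl.hand_in())"
```

```text
the job is handed in; nothing more can be done
None
```

I handed the job in at about 18.5 s: the short blank is seated flat and released in the pocket, and the gripper is holding the guide with its pointer within about 1 mm of the index blade by camera and arm position; the hand-in returned no verdict.

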